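# Push the mandarin tray through the guide blocks into the packing bay

### The job

Push the small wooden tray of mandarins across the bench, through the narrow gap between the two fixed red guide blocks, until the whole tray stands inside the green painted rectangle on the other side. Only push the tray by its wooden sides: do not lift or tip it, and do not touch the fruit. Leave the tin, the mug and the stray mandarin where they are.

Things in the scene. Friction and masses are not known exactly. Their poses are not given: they have to be found in the camera images.
- tray: the tray to push, loose: light-wood sides with a brown pulp deck level with the rim, 118 mm wide (its x axis), 170 mm long (its y axis), 35 mm high; origin at the centre of its underside; 0.5 to 0.85 kg with its fruit; it slides on the bench. It may go through with either end first
- fruit: the six orange mandarins packed half-sunk in the tray's deck in two rows of three, fixed in it; their tops are 55 mm above the bench and their outer edges lie at least 5 mm inside the tray's sides; origin and axes as tray. They bruise: not to be touched
- gate: two red round-ended guide blocks bolted to the bench, fixed. Origin on the bench at the middle of the gap. The passage runs along its y axis; the gap is 126 mm wide (its x from -63 to +63 mm), so the tray has 4 mm on each side when it goes through lengthwise. Each block is 30 mm wide (x), 70 mm long (y) with half-round ends of radius 15 mm, and 40 mm high. Its +x points roughly away from the robot
- bay: green painted rectangle on the bench, flat, 160 mm (its x) by 220 mm (its y) over the outside of its 8 mm lines; origin at its centre, axes parallel to those of the gate, 165 mm from the middle of the gap along the passage, on the side opposite to where the tray starts (either side, +y or -y of the gate)
- corner0 (a point): bottom corner of the tray at its +x, +y (59 mm, 85 mm from its origin)
- corner1 (a point): bottom corner of the tray at its +x, -y
- corner2 (a point): bottom corner of the tray at its -x, +y
- corner3 (a point): bottom corner of the tray at its -x, -y
- tin: bystander: closed white tin, 60 mm across, 85 mm high, loose, beyond the outer guide block; origin at the centre of its underside
- mug: bystander: blue mug, 76 mm across, 85 mm high, loose, at the left (+y) end of the work; origin at the centre of its underside
- stray: bystander: a single loose mandarin, 56 mm across, 47 mm high, on the bench at the right (-y) end of the work; origin at the centre of its underside
Mind the look-alikes: they are no part of the job. Of the things that look like the gate, take the one that is farthest from the robot's base at the start.

How it is judged:
On the way:
1. the tray is in the gap between the two guide blocks (y of tray in the frame of gate between -0.02 and 0.02 m and x of tray in the frame of gate between -0.015 and 0.015 m), for 0.1 s.
At the end, for the whole second after the job is handed in: All four corners of the tray are within the outer edge of the green lines (160 x 220 mm), the tray lies flat on the bench at rest, and tin, mug and stray mandarin are within 20 mm of where they stood (x of corner0 in the frame of bay between -0.08 and 0.08 m and y of corner0 in the frame of bay between -0.11 and 0.11 m and x of corner1 in the frame of bay between -0.08 and 0.08 m and y of corner1 in the frame of bay between -0.11 and 0.11 m and x of corner2 in the frame of bay between -0.08 and 0.08 m and y of corner2 in the frame of bay between -0.11 and 0.11 m and x of corner3 in the frame of bay between -0.08 and 0.08 m and y of corner3 in the frame of bay between -0.11 and 0.11 m and height (world z) of tray below 0.006 m and angle between tray's own z axis and vertical below 0.06 rad and linear speed of tray below 0.01 m/s and distance of each of tin, mug, stray from where it was at the start of the episode below 0.02 m); the robot touches nothing.
It fails at once if the tray is lifted (more than 12 mm) (height (world z) of tray above 0.012 m).
It fails at once if the tray is tipped (more than about 9 degrees) (angle between tray's own z axis and vertical above 0.15 rad).
It fails at once if the fruit is touched (contact force between fruit and the fingers above 1 N or contact force between fruit and the arm above 1 N).
It fails at once if the tin, the mug or the stray mandarin is disturbed (moved more than 20 mm) (distance of any of tin, mug, stray from where it was at the start of the episode above 0.02 m).
It also fails if it takes over 70 s, if anything falls off the work surface, if the arm or the gripper's body presses on something with over 40 N, if the wrist force passes 120 N, or if a joint passes its speed limit or range.

### The arm

A 6-joint arm with a two-finger parallel gripper is mounted at the origin on the work surface. World frame = base frame: x ahead of the robot, y to its left, z up, the work surface at z = 0. Lengths are in m, angles in rad, forces in N, time in s.
With the tool pointing down it reaches from about 0.375 to 0.9 m from the base axis. Payload 3.1 kg.
Tool frame: the origin (TCP) lies at the very end of the fingers, on their centre line; the grasp point (between the pads) lies 19 mm behind it (robot.grip_depth is the distance from the TCP to the grasp point, in m); z points along the fingers, y is the direction in which the jaws open and shut (so a half turn about z gives the same grasp; the last joint's range is limited). The gripper opens to 87 mm and grips with 3 to 60 N. Pads are 19 mm wide; open, the fingers measure 117 mm over their backs; the gripper's body (75 mm by 190 mm) begins 51 mm behind the grasp point.
Start: joints at [1.079, 0.527, 1.433, -0, 1.181, -0.178], TCP at [0.193, 0.594, 0.223] pointing down, gripper open.
Joint ranges: [-3.08, 3.08], [-0.75, 2.2], [0.22, 2.44], [-1.43, 4.57], [0, 2.65], [-2.85, 2.85]. Speed limits (rad/s): [2.79, 2.79, 3.14, 3.14, 3.14, 3.14].

### API

Orientations are given as a unit quaternion [x, y, z, w].
In Python, from rig import robot gives the robot as it stands.
- The arm moves only by the tool drive_tool, never from a script. Its argument "series" is a list of rows, each a list of 7 numbers: the shift along the tool's x, y, z in m, then the turn, a rotation vector about the tool's x, y, z in degrees, then the opening, from 0 (shut) to 1 (fully open). A call has 1 to 5 rows; each row shifts and turns the commanded pose from where the row before left it, along the tool's axes as they then stand; what a row does not reach is not made up. A row lasts 1/8 s, in which the tool goes at most 62.5 mm and 10.7 degrees, less where a joint would pass 70% of its speed; a pose out of reach is approached as far as the arm can. A call is refused whole if a number of a shift passes 0.0625 or a number of a turn 10.7, either way. A call with a gripper value outside its range is refused whole. The fingers move at their own pace and stop on an object; "squeeze" is the grip in N (left out, the last holds). Time passes only in rows, so rows that do not move let the fingers close. It gives the time, the measured TCP pose, the force and the opening at its end, in the units of the state.
- robot.get_obs(): the state, without advancing time (a new reading comes with each control period).
- robot.camera(name): name is "scene" or "side" or "wrist"; returns (picture, depth): 400x640x3 uint8, blue, green, red; 400x640 float32, m along the optical axis (not along the pixel's ray), 0 where there is no reading.
- robot.camera_model(name): a dict with "fx", "fy", "cx", "cy" (pixels), "R" (3x3) and "t" (3): a world point X has camera coordinates R X + t. Camera axes: x right, y down, z forward; pixel columns grow to the right and rows downward; lengths in m; the calibration is good to about 2 mm. The wrist camera is an equidistant fisheye: a pixel r from the principal point sees the ray r / f radians off the axis. A picture is of the moment at which its call begins: read the wrist's pose just before it. camera_model takes no time and is no camera call; for the wrist camera it gives the pose at the moment of the call.
- robot.hand_in(): hands the job in, once; it reports no verdict.
The state is a dict: "time": time; "q": joint angles; "joint_velocities": joint speeds; "joint_torque": joint torques, N m; "position": TCP position; "tool_rot": TCP orientation; "ft_force": force on the tool from outside, world axes, zero at the start; "moment": the same for the moment, N m; "grip_width": finger opening in m.
Only numpy, scipy, OpenCV 4.12 (cv2) and the standard library are available. Lean on these libraries where they do the work, as an engineer would, in place of code of your own. Each camera call takes 0.05 s, during which the arm holds its last target. There are 200 camera calls.

## Working session

There is one attempt and no reset: what is moved stays moved. The work goes in short steps, Python scripts to look and compute and a tool call to move; the robot and the scene stay as the last step left them, time stands still between calls to the robot, and variables do not carry over. Pictures are saved under pics/ and viewed, about 8 in all and at most 12, crops included, and the job is handed in when it is done.

Besides the shell and the picture viewer there is one more tool, called after "Request:" in YAML: its name, and indented under it one key for each argument. drive_tool: Moves the arm, as the interface text tells. Its arguments: {"type":"object","properties":{"series":{"type":"array"},"squeeze":{"type":"number"}},"required":["series"]}

```bash
mkdir -p pics; cat > h.py <<'E'
import numpy as np, cv2
from rig import robot
def shot(n,f=None):
    m=robot.camera_model(n); p,d=robot.camera(n)
    if f: cv2.imwrite('pics/'+f,p)
    return p,d,m
def cloud(d,m):
    v,u=np.mgrid[:400,:640]
    c=np.stack([(u-m['cx'])/m['fx']*d,(v-m['cy'])/m['fy']*d,d],-1)
    return (c-np.array(m['t']))@np.array(m['R'])
def ray(px,m,z):
    R=np.array(m['R']);o=-R.T@np.array(m['t'])
    px=np.atleast_2d(px).astype(float)
    c=np.stack([(px[:,0]-m['cx'])/m['fx'],(px[:,1]-m['cy'])/m['fy'],np.ones(len(px))],-1)@R
    return o+c*((z-o[2])/c[:,2])[:,None]
E
python3 - <<'E'
from h import *
o=robot.get_obs();print({k:np.round(v,3) for k,v in o.items()})
for n in('scene','side'):
    p,d,m=shot(n,n+'0.png'); np.savez('pics/'+n+'0.npz',p=p,d=d,**{k:m[k] for k in m}); print(n,{k:np.round(v,3).tolist() for k,v in m.items()})
E
```

```text
{'time': np.float64(0.0), 'q': array([ 1.078,  0.528,  1.434,  0.   ,  1.181, -0.178]), 'joint_velocities': array([ 0.   ,  0.   ,  0.   ,  0.002,  0.001, -0.001]), 'joint_torque': array([ 2.0000e-03, -4.4006e+01, -1.7660e+01,  6.4000e-02,  5.8000e-02,
       -0.0000e+00]), 'position': array([0.193, 0.594, 0.222]), 'tool_rot': array([ 0.156,  0.988, -0.001, -0.   ]), 'ft_force': array([-0.681,  1.074, -0.372]), 'moment': array([-0.063,  0.025,  0.026]), 'grip_width': np.float64(0.087)}
scene {'fx': 383.896, 'fy': 383.896, 'cx': 315.908, 'cy': 196.839, 'R': [[-0.651, 0.759, 0.017], [0.497, 0.442, -0.747], [-0.574, -0.478, -0.665]], 't': [0.325, -0.196, 1.495]}
side {'fx': 478.462, 'fy': 478.462, 'cx': 316.714, 'cy': 200.993, 'R': [[0.886, -0.463, 0.016], [-0.238, -0.485, -0.842], [0.397, 0.742, -0.54]], 't': [-0.396, 0.148, 1.127]}
```

View pics/scene0.png

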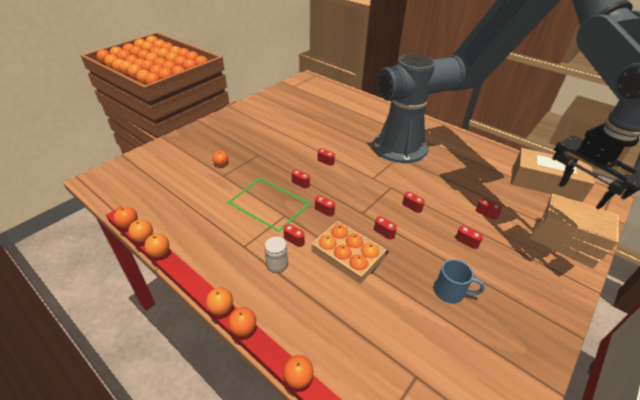

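View pics/side0.png

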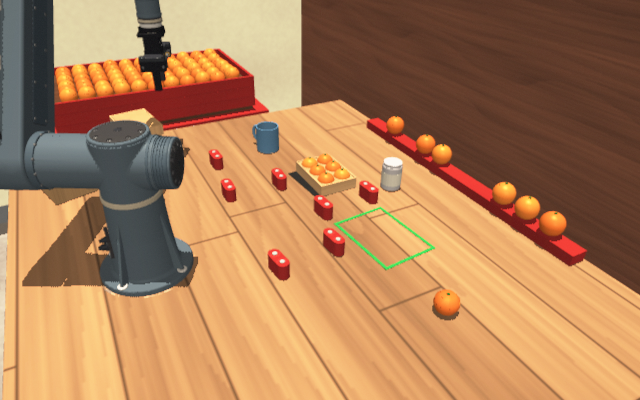

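The scene camera shows eight red blocks: (294,235), (324,205), (301,178), (326,157), (385,227), (413,201), (469,236), (488,209). The tray is at (350,250), the bay at (270,203), the tin at (276,254), the mug at (456,281) and the stray at (220,158). The likely gate is (294,235)+(324,205): it is the far pair and sits next to the bay. I'll measure to check, and confirm it in a crop.

```bash
cat > meas.py <<'E'
from h import *
def red(p,d,m):
    P=cloud(d,m);h=cv2.cvtColor(p,cv2.COLOR_BGR2HSV)
    k=((h[...,0]<5)|(h[...,0]>172))&(h[...,1]>150)&(h[...,2]>60)&(d>0)&(P[...,2]>.034)&(P[...,2]<.048)&(P[...,0]>.2)&(P[...,0]<.85)
    n,l,s,c=cv2.connectedComponentsWithStats(cv2.morphologyEx(k.astype(np.uint8),cv2.MORPH_CLOSE,np.ones((3,3))))
    out=[]
    for i in range(1,n):
        if s[i,4]<30: continue
        q=P[l==i]; r=cv2.minAreaRect((q[:,:2]*1000).astype(np.float32))
        out.append((np.round(c[i]),np.round(r[0],1),np.round(r[1],1),round(r[2],1),round(q[:,2].mean(),4)))
    return out
def tray(p,d,m,box):
    P=cloud(d,m);x0,x1,y0,y1=box
    k=(P[...,2]>.029)&(P[...,2]<.042)&(d>0)&(P[...,0]>x0)&(P[...,0]<x1)&(P[...,1]>y0)&(P[...,1]<y1)
    h=cv2.cvtColor(p,cv2.COLOR_BGR2HSV)
    k&=~(((h[...,0]<5)|(h[...,0]>172))&(h[...,1]>150))
    n,l,s,c=cv2.connectedComponentsWithStats(k.astype(np.uint8))
    i=1+np.argmax(s[1:,4]);q=P[l==i]
    r=cv2.minAreaRect((q[:,:2]*1000).astype(np.float32))
    return r,np.round(cv2.boxPoints(r),1).tolist(),c[i],len(q)
def green(p,d,m):
    h=cv2.cvtColor(p,cv2.COLOR_BGR2HSV);k=((h[...,0]>45)&(h[...,0]<75)&(h[...,1]>130)&(h[...,2]>100))
    v,u=np.nonzero(k);q=ray(np.c_[u,v],m,0)[:,:2]*1000
    r=cv2.minAreaRect(q.astype(np.float32));return r,np.round(cv2.boxPoints(r),1).tolist()
E
python3 - <<'E'
from meas import *
for n in('scene','side'):
    z=np.load(f'pics/{n}0.npz');p,d,m=z['p'],z['d'],z
    print(n)
    for r in red(p,d,m):print(*r)
    print('green',green(p,d,m)); print('tray',tray(p,d,m,(.35,.95,-.2,.5)))
    P=cloud(d,m)
    for nm,px in ({'tin':(276,245),'mug':(456,270),'stray':(220,155)} if n=='scene' else {'tin':(392,165),'mug':(266,128),'stray':(447,297)}).items():print(nm,P[px[1],px[0]].round(3))
z=np.load('pics/scene0.npz')['p'];cv2.imwrite('pics/crop.png',cv2.resize(z[140:300,200:400],None,fx=3.5,fy=3.5,interpolation=2))
E
```

```text
scene
[326. 153.] [ 268.4 -152.8] [30.1 66.9] 5.1 0.0394
[301. 175.] [776.1 210.1] [1040.6   56.5] 44.4 0.0538
[414. 198.] [272.1 210.1] [65.5 34.1] 82.9 0.0396
[325. 202.] [472.8  12. ] [31.5 65.1] 5.0 0.04
[385. 224.] [426.9 206.1] [65.5 33.6] 89.7 0.0397
[294. 232.] [628.5  25.5] [30.  64.1] 7.2 0.0397
[470. 233.] [297.5 409.3] [64.  35.4] 85.0 0.0398
green (((563.6725463867188, -148.3042755126953), (156.72610473632812, 218.49705505371094), 5.054673194885254), [[476.0, -46.400001525878906], [495.20001220703125, -264.0], [651.4000244140625, -250.1999969482422], [632.0999755859375, -32.599998474121094]])
tray (((567.93115234375, 173.41075134277344), (121.25784301757812, 172.76318359375), 0.3024917244911194), [[506.79998779296875, 259.5], [507.79998779296875, 86.69999694824219], [629.0, 87.4000015258789], [628.0999755859375, 260.1000061035156]], array([348.23089983, 249.92444822]), 1178)
tin [0.726 0.055 0.086]
mug [0.456 0.438 0.047]
stray [ 0.539 -0.412  0.049]
side
[200.  91.] [422.4 981.3] [444.8  31.6] 1.1 0.0415
[215. 155.] [291.3 403.3] [29.  63.7] 2.5 0.0397
[279. 175.] [421.
[... 233 characters left out ...]
7.8 0.0394
[278. 259.] [ 263.7 -159.5] [29.9 66.2] 5.4 0.0396
green (((747.4471435546875, -168.2406005859375), (545.4866943359375, 362.204345703125), 13.520140647888184), [[439.8999938964844, -55.900001525878906], [524.5999755859375, -408.1000061035156], [1055.0, -280.6000061035156], [970.2999877929688, 71.5999984741211]])
tray (((564.33837890625, 171.33782958984375), (179.35594177246094, 123.68521118164062), 89.44735717773438), [[501.6000061035156, 82.30000305175781], [625.2999877929688, 81.0999984741211], [627.0, 260.3999938964844], [503.3999938964844, 261.6000061035156]], array([324.93589744, 172.57692308]), 624)
tin [0.705 0.028 0.084]
mug [0.499 0.481 0.057]
stray [ 0.519 -0.437  0.047]
```

View pics/crop.png

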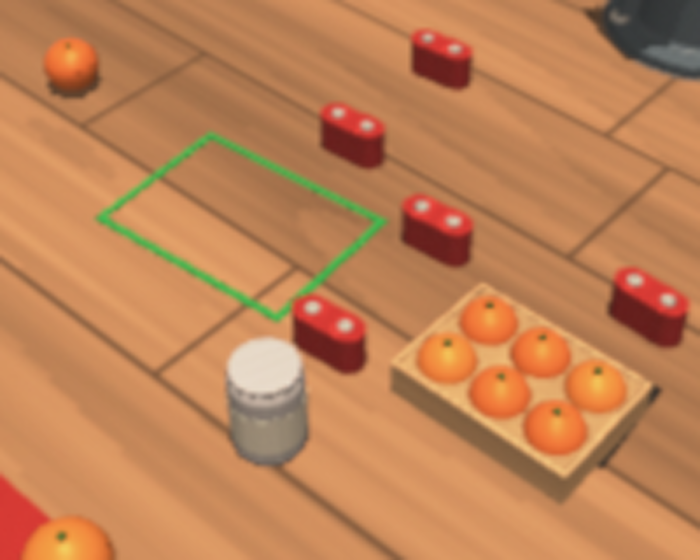

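The crop shows the far gate pair at crop (330,335) and (437,230), beside the bay edge and the tray. The other red blocks are nearer the robot, or unpaired at this spacing: (301,178), (326,157), (385,227), (413,201), (469,236), (488,209). So the gate is the two blocks at about (472,12) and (628,25) mm. Their spacing is 156 mm, as it should be, and the bay is about 165 mm from their middle.

Measured in world mm:
- **Gate:** about (548, 15), yaw 5°.
- **Tray:** about (566, 172), yaw about 0°.

The tray therefore starts 32 mm too far in +x and 5° off. My plan is to square it with a side push using the open fingers, then push it from behind.

Request:
drive_tool:
  series:
    - [0,0,0,0,0,-7.7,1]
    - [0,0,0,0,0,-7.7,1]
    - [0,0,0,0,0,-7.6,1]
    - [-0.039,-0.041,0,0,0,0,1]
    - [-0.039,-0.041,0,0,0,0,1]

```text
time: 0.72
position: [0.278, 0.5189, 0.222]
tool_rot: [-0.045, 0.999, -0.0, -0.0]
ft_force: [1.1, 0.8, -0.4]
grip_width: 0.087
```

Request:
drive_tool:
  series:
    - [-0.039,-0.041,0,0,0,0,1]
    - [-0.039,-0.041,0,0,0,0,1]
    - [-0.039,-0.041,0,0,0,0,1]
    - [-0.039,-0.041,0,0,0,0,1]
    - [-0.039,-0.041,0,0,0,0,1]

```text
time: 1.35
position: [0.4909, 0.331, 0.2222]
tool_rot: [-0.044, 0.999, -0.0, -0.0]
ft_force: [0.4, 0.8, -0.7]
grip_width: 0.0873
```

Request:
drive_tool:
  series:
    - [-0.039,-0.041,0,0,0,0,1]
    - [-0.039,-0.041,0,0,0,0,1]
    - [-0.039,-0.041,0,0,0,0,1]
    - [-0.039,-0.041,0,0,0,0,1]
    - [0,0,0,0,0,0,1]

```text
time: 1.98
position: [0.6628, 0.1789, 0.2216]
tool_rot: [-0.041, 0.999, -0.0, 0.001]
ft_force: [-0.9, 0.7, -0.1]
grip_width: 0.0869
```

Request:
drive_tool:
  series:
    - [0,0,0.05,0,0,0,1]
    - [0,0,0.05,0,0,0,1]
    - [0,0,0.05,0,0,0,1]
    - [0,0,0.051,0,0,0,1]
    - [0,0,0,0,0,0,1]

```text
time: 2.6
position: [0.6543, 0.183, 0.0165]
tool_rot: [-0.044, 0.999, -0.0, -0.006]
ft_force: [0.4, 0.3, 0.5]
grip_width: 0.0874
```

```bash
python3 - <<'E'
from meas import *
print(robot.get_obs()['position'].round(4))
p,d,m=shot('scene');w,_,_=shot('wrist')
cv2.imwrite('pics/a.png',np.hstack([cv2.resize(p[150:330,220:420],(400,360)),cv2.resize(w,(400,250))[:250] if 0 else cv2.copyMakeBorder(cv2.resize(w,(400,250)),0,110,0,0,0)]))
E
```

```text
[0.6543 0.183  0.0165]
```

View pics/a.png

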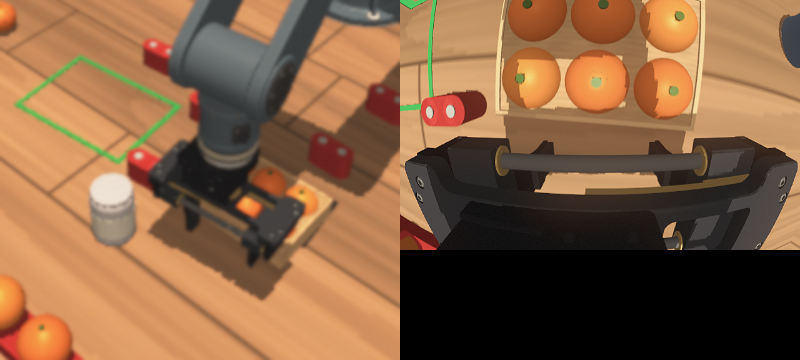

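The left crop shows the fingers clear of the tray's outer side, with the tin well away at crop (112,208). The wrist view shows the tray edge ahead of the fingers. I'll push toward the robot (tool +x).

Request:
drive_tool:
  series:
    - [0.006,-0.003,-0.005,0,0,0,1]
    - [0.008,0,0,0,0,0,1]
    - [0.008,0,0,0,0,0,1]
    - [0.008,0,0,0,0,0,1]
    - [0.008,0,0,0,0,0,1]

```text
time: 3.32
position: [0.6259, 0.1775, 0.0287]
tool_rot: [-0.043, 0.999, 0.001, 0.005]
ft_force: [4.8, 2.8, 1.8]
grip_width: 0.0871
```

```bash
cat > g.py <<'E'
from meas import *
G=np.array([547.5,15]);ex=np.array([.9962,.0872]);ey=np.array([-.0872,.9962])
def gate(p): r=np.array(p)[:2]-G; return np.round([r@ex,r@ey],1)
E
cat > look.py <<'E'
from g import *
o=robot.get_obs();print('tcp',o['position'].round(4),'gate',gate(o['position']*1000),'t',o['time'])
for n in('scene','side'):
    p,d,m=shot(n)
    try: r=tray(p,d,m,(.42,.72,-.3,.36));print(n,np.round(r[0][0],1),np.round(r[0][1],1),round(r[0][2],1),'gate',gate(r[0][0]),r[3])
    except Exception as e: print(n,e)
E
python3 look.py
```

```text
tcp [0.6259 0.1775 0.0287] gate [ 92.3 155. ] t 3.325
scene [562.4 240.9] [ 34.7 144.6] 89.3 gate [ 34.5 223.7] 259
side [561.2 168.9] [144.7 180. ] 5.1 gate [ 27.1 152.2] 703
```

Request:
drive_tool:
  series:
    - [0.003,0,0.006,0,0,0,1]
    - [0.006,0,0,0,0,0,1]
    - [0.006,0,0,0,0,0,1]
    - [0,0,0,0,0,0,1]
    - [0,0,0,0,0,0,1]

```text
time: 4.05
position: [0.6106, 0.175, 0.022]
tool_rot: [-0.044, 0.999, -0.0, 0.004]
ft_force: [5.9, 0.9, 4.1]
grip_width: 0.0868
```

```bash
python3 look.py
```

```text
tcp [0.6106 0.175  0.022 ] gate [ 76.8 153.9] t 4.05
scene [538.6 193.5] [121.8 117.5] 4.9 gate [  6.7 178.6] 283
side [548.3 166.6] [143.5 177.7] 5.4 gate [ 14.  150.9] 660
```

Request:
drive_tool:
  series:
    - [0.005,0,0,0,0,0,1]
    - [0,0,0,0,0,0,1]
    - [-0.02,0,0,0,0,0,1]
    - [-0.02,0,-0.02,0,0,0,1]
    - [0,0,-0.06,0,0,0,1]

```text
time: 4.78
position: [0.6387, 0.1772, 0.0966]
tool_rot: [-0.044, 0.999, -0.001, -0.006]
ft_force: [1.0, -0.3, 0.9]
grip_width: 0.0872
```

Request:
drive_tool:
  series:
    - [0,0.05,-0.04,0,0,10,1]
    - [0,0.05,0,0,0,10,0.7]
    - [0,0,0,0,0,10,0.7]
    - [0,0,0,0,0,10,0.7]
    - [0,0,0,0,0,10,0.7]

```text
time: 5.4
position: [0.6396, 0.276, 0.138]
tool_rot: [0.385, 0.923, -0.002, -0.002]
ft_force: [1.4, 0.3, 0.6]
grip_width: 0.0625
```

Request:
drive_tool:
  series:
    - [0,0,0,0,0,10,0.7]
    - [0,0,0,0,0,10,0.7]
    - [0,0,0,0,0,10,0.7]
    - [0,0,0,0,0,10,0.7]
    - [0,0,0,0,0,0,0.7]

```text
time: 6.02
position: [0.6402, 0.2759, 0.1383]
tool_rot: [0.675, 0.738, -0.002, -0.001]
ft_force: [0.5, -0.4, -0.2]
grip_width: 0.0608
```

```bash
cat >> look.py <<'E'
    for q in red(p,d,m):
        if abs(q[1][1]-15)<25 and 440<q[1][0]<660: print('block',*q[1:])
print(o['tool_rot'].round(4))
E
python3 look.py
```

```text
tcp [0.6402 0.2759 0.1383] gate [115.1 251.8] t 6.025
scene [540.9 112.8] [121.  65.] 6.0 gate [ 1.9 98. ] 355
block [627.8  25.9] [30.6 63.8] 5.8 0.0395
side [532.1 164.3] [122.7 177.8] 5.2 gate [ -2.3 150.1] 654
block [621.8  17.1] [31.2 67.9] 4.0 0.0392
block [467.5   3.7] [30.4 69.2] 0.6 0.0395
[ 0.6745  0.7382 -0.0022 -0.0011]
```

The side view puts the tray 1 mm off the passage line at 5.2°, with the gate at about 5°. Next I go behind the tray.

Request:
drive_tool:
  series:
    - [0.02,-0.04,0,0,0,0,0.7]
    - [0,-0.04,0,0,0,0,0.7]
    - [0,-0.035,0.02,0,0,0,0.7]
    - [0,0,0.04,0,0,0,0.7]
    - [0,0,0,0,0,0,0.7]

```text
time: 6.75
position: [0.5228, 0.2856, 0.0772]
tool_rot: [0.675, 0.738, -0.003, -0.002]
ft_force: [-0.5, -0.1, 0.8]
grip_width: 0.061
```

```bash
python3 look.py
```

```text
tcp [0.5228 0.2856 0.0772] gate [ -1.  271.7] t 6.75
scene [536.1 165.6] [122.6 172.3] 5.4 gate [  1.8 151.1] 988
block [471.8  10.5] [32.8 65.8] 4.8 0.0395
side [532.3 164.6] [121.8 176. ] 5.1 gate [ -2.1 150.3] 621
block [622.   17.9] [30.9 66.6] 7.3 0.039
block [467.5   5.1] [31.3 70.1] 5.7 0.0395
[ 0.6747  0.7381 -0.0034 -0.0018]
```

Request:
drive_tool:
  series:
    - [0,0,0.03,0,0,0,0.7]
    - [0,0,0.026,0,0,0,0.7]
    - [0,0,0,0,0,0,0.7]
    - [-0.01,0,0,0,0,0,0.7]
    - [-0.01,0,0,0,0,0,0.7]

```text
time: 7.48
position: [0.5288, 0.2661, 0.0252]
tool_rot: [0.675, 0.737, 0.001, 0.001]
ft_force: [0.3, -0.6, -0.7]
grip_width: 0.0607
```

Request:
drive_tool:
  series:
    - [-0.01,0,0,0,0,0,0.7]
    - [-0.01,0,0,0,0,0,0.7]
    - [-0.01,0,0,0,0,0,0.7]
    - [-0.01,0,0,0,0,0,0.7]
    - [-0.01,0,0,0,0,0,0.7]

```text
time: 8.1
position: [0.533, 0.2177, 0.025]
tool_rot: [0.676, 0.737, 0.002, 0.0]
ft_force: [-0.7, 5.9, 2.9]
grip_width: 0.0609
```

```bash
python3 look.py
```

```text
tcp [0.533  0.2177 0.025 ] gate [  3.3 203.1] t 8.1
scene [535.9 130.3] [131.8 193.7] 6.5 gate [ -1.5 115.8] 745
block [473.4  11. ] [31.9 65.5] 7.3 0.04
block [628.6  25.1] [32.1 64.6] 7.6 0.0395
side [538.  113.6] [216.4 149. ] 88.4 gate [-0.9 99. ] 728
block [621.3  18.1] [29.6 65.6] 1.9 0.0393
block [467.4   6.6] [30.1 71.7] 8.3 0.0393
[6.761e-01 7.368e-01 2.100e-03 1.000e-04]
```

```bash
python3 - <<'E'
from h import *
p,_,_=shot('scene');s,_,_=shot('side')
cv2.imwrite('pics/b.png',np.hstack([cv2.resize(x,(400,400),interpolation=2) for x in(p[160:280,260:380],s[130:250,270:390])]))
E
```

```text
(no output)
```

View pics/b.png

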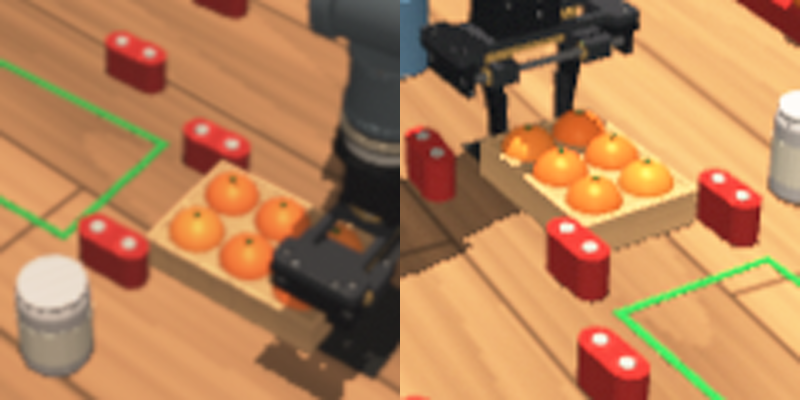

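Both crops show the tray squared up with its front edge at the mouth of the gap, and the two fingers behind its rear side. Continuing slowly.

Request:
drive_tool:
  series:
    - [-0.008,0,0.003,0,0,0,0.7]
    - [-0.008,-0.001,0,0,0,0,0.7]
    - [-0.008,0,0,0,0,0,0.7]
    - [-0.008,0,0,0,0,0,0.7]
    - [-0.008,0,0,0,0,0,0.7]

```text
time: 8.93
position: [0.5349, 0.1781, 0.0212]
tool_rot: [0.676, 0.737, 0.001, -0.0]
ft_force: [-1.2, 6.8, 3.9]
grip_width: 0.0611
```

```bash
python3 look.py
```

```text
tcp [0.5349 0.1781 0.0212] gate [  1.6 163.6] t 8.925
scene [544.8  63.6] [153.9 193.2] 16.5 gate [ 1.5 48.6] 675
block [472.9  10.6] [31.1 66.4] 5.7 0.0402
side [529.3  91. ] [147.9 203.6] 7.6 gate [-11.5  77.3] 782
block [622.2  19.7] [31.  68.4] 2.1 0.039
block [467.8   6. ] [31.9 71.1] 2.8 0.0394
[ 6.757e-01  7.372e-01  1.300e-03 -1.000e-04]
```

Force is steady at sliding friction (about 7 N), so nothing is jamming. I keep going.

Request:
drive_tool:
  series:
    - [-0.01,0,0,0,0,0,0.7]
    - [-0.01,0,0,0,0,0,0.7]
    - [-0.01,0,0,0,0,0,0.7]
    - [-0.01,0,0,0,0,0,0.7]
    - [0,0,0,0,0,0,0.7]

```text
time: 9.65
position: [0.5379, 0.1367, 0.0207]
tool_rot: [0.676, 0.737, -0.0, 0.0]
ft_force: [0.4, 2.0, 1.2]
grip_width: 0.0608
```

```bash
python3 - <<'E'
from h import *
p,_,_=shot('scene');s,_,_=shot('side')
cv2.imwrite('pics/c.png',np.hstack([cv2.resize(x,(400,400),interpolation=2) for x in(p[160:280,240:360],s[130:250,290:410])]))
E
```

```text
(no output)
```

View pics/c.png

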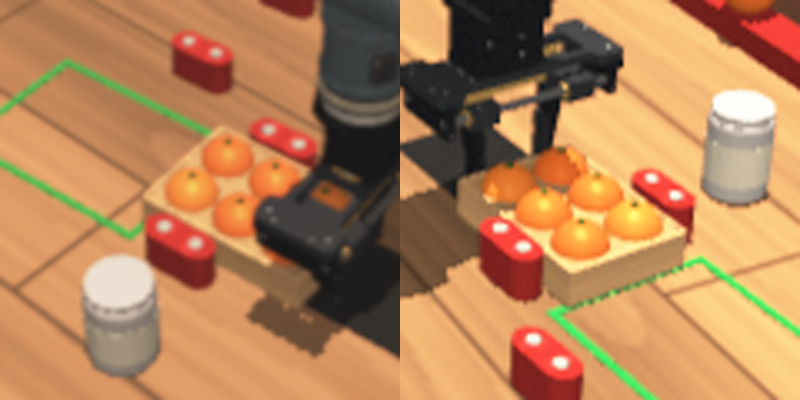

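The tray is inside the gap and straight, with its front edge at the bay's near line. Continuing through.

Request:
drive_tool:
  series:
    - [-0.009,0,0,0,0,0,0.7]
    - [-0.009,0,0,0,0,0,0.7]
    - [-0.009,0,0,0,0,0,0.7]
    - [-0.009,0,0,0,0,0,0.7]
    - [-0.009,0,0,0,0,0,0.7]

```text
time: 10.38
position: [0.5411, 0.093, 0.0204]
tool_rot: [0.675, 0.737, -0.0, -0.001]
ft_force: [-1.4, 5.7, 2.5]
grip_width: 0.0612
```

Request:
drive_tool:
  series:
    - [-0.01,0,0,0,0,0,0.7]
    - [-0.01,0,0,0,0,0,0.7]
    - [-0.01,0,0,0,0,0,0.7]
    - [-0.01,0,0,0,0,0,0.7]
    - [0,0,0,0,0,0,0.7]

```text
time: 11.0
position: [0.5447, 0.0519, 0.0202]
tool_rot: [0.675, 0.737, -0.001, -0.0]
ft_force: [0.2, -0.4, 0.1]
grip_width: 0.0608
```

```bash
python3 look.py|grep -v block
```

```text
tcp [0.5447 0.0519 0.0202] gate [ 0.4 37. ] t 11.0
scene [556.3 -44.2] [181.6 126.7] 88.8 gate [  3.6 -59.8] 511
side [563.5 -35.4] [160.4 195.8] 3.2 gate [ 11.5 -51.6] 974
[ 6.754e-01  7.375e-01 -7.000e-04 -5.000e-04]
```

Request:
drive_tool:
  series:
    - [-0.01,0,0,0,0,0,0.7]
    - [-0.01,0,0,0,0,0,0.7]
    - [-0.01,0,0,0,0,0,0.7]
    - [-0.01,0,0,0,0,0,0.7]
    - [-0.01,0,0,0,0,0,0.7]

```text
time: 11.72
position: [0.5495, 0.0017, 0.0203]
tool_rot: [0.676, 0.737, -0.0, -0.0]
ft_force: [-0.6, 2.4, -3.3]
grip_width: 0.061
```

Request:
drive_tool:
  series:
    - [-0.01,0,0,0,0,0,0.7]
    - [-0.01,0,0,0,0,0,0.7]
    - [-0.01,0,0,0,0,0,0.7]
    - [-0.01,0,0,0,0,0,0.7]
    - [0,0,0,0,0,0,0.7]

```text
time: 12.35
position: [0.5542, -0.039, 0.0209]
tool_rot: [0.676, 0.737, 0.0, 0.001]
ft_force: [0.2, -0.3, 0.4]
grip_width: 0.061
```

```bash
python3 look.py|grep -v block;python3 - <<'E'
from h import *
p,_,_=shot('scene');s,_,_=shot('side')
cv2.imwrite('pics/d.png',np.hstack([cv2.resize(x,(400,400),interpolation=2) for x in(p[140:260,220:340],s[180:300,330:450])]))
E
```

```text
tcp [ 0.5542 -0.039   0.0209] gate [  1.9 -54.4] t 12.35
scene [ 559.8 -125.9] [122.5 193. ] 5.6 gate [  -0.  -141.5] 460
side [ 557.2 -125.5] [124.5 196.6] 5.3 gate [  -2.6 -140.8] 1106
[6.756e-01 7.372e-01 1.000e-04 1.200e-03]
```

View pics/d.png

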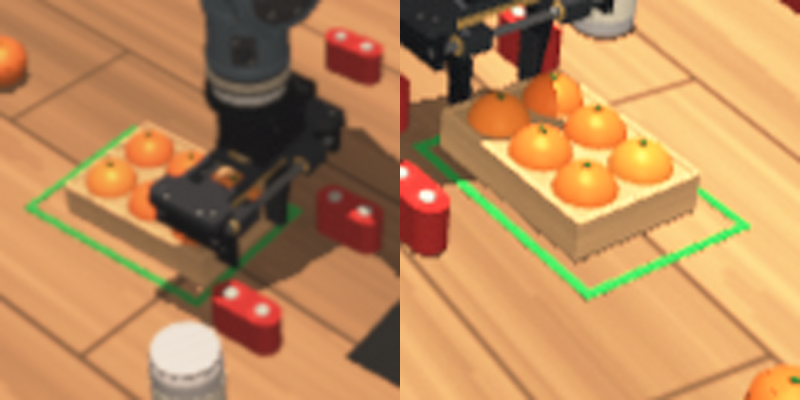

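The tray is nearly in the bay: its rear is about at the near green line, with space left at the front. About 14 mm more, then back off and lift away.

Request:
drive_tool:
  series:
    - [-0.007,0,0,0,0,0,0.7]
    - [-0.007,0,0,0,0,0,0.7]
    - [0,0,0,0,0,0,0.7]
    - [0.015,0,0,0,0,0,0.7]
    - [0.015,0,-0.02,0,0,0,0.7]

```text
time: 13.18
position: [0.5506, -0.0204, 0.0401]
tool_rot: [0.675, 0.737, -0.001, -0.001]
ft_force: [0.2, 0.8, 0.6]
grip_width: 0.0611
```

Request:
drive_tool:
  series:
    - [0,0,-0.06,0,0,0,0.7]
    - [0,0,-0.05,0,0,0,0.7]
    - [0.06,0,-0.02,0,0,0,0.7]
    - [0.06,0,0,0,0,0,0.7]
    - [0.06,0,0,0,0,0,0.7]

```text
time: 13.8
position: [0.536, 0.1596, 0.1725]
tool_rot: [0.675, 0.738, 0.001, 0.001]
ft_force: [1.1, -1.2, 0.2]
grip_width: 0.0609
```

Request:
drive_tool:
  series:
    - [0.06,0,0,0,0,0,0.7]
    - [0.06,0,0,0,0,0,0.7]
    - [0,0,0,0,0,0,0.7]
    - [0,0,0,0,0,0,0.7]

```text
time: 14.3
position: [0.525, 0.2772, 0.1711]
tool_rot: [0.675, 0.738, -0.0, 0.0]
ft_force: [0.7, 0.2, 0.1]
grip_width: 0.0611
```

```bash
python3 look.py;python3 - <<'E'
from meas import *
p,d,m=shot('scene');s,_,_=shot('side');print('green scene',green(p,d,m)[0])
z=np.load('pics/scene0.npz')['p']
for nm,(u,v) in {'tin':(276,254),'mug':(456,281),'stray':(220,158)}.items(): print(nm,'image change',cv2.absdiff(z,p)[v-15:v+15,u-15:u+15].mean().round(1))
cv2.imwrite('pics/e.png',np.hstack([cv2.resize(x,(400,400),interpolation=2) for x in(p[140:260,220:340],s[180:300,330:450])]))
E
```

```text
tcp [0.525  0.2772 0.1711] gate [  0.4 263.2] t 14.3
scene [ 561.1 -147.8] [121.8 174.2] 4.9 gate [  -0.7 -163.3] 794
block [472.9  10.1] [31.4 67.4] 3.4 0.0399
block [627.9  25.3] [30.9 63.4] 9.3 0.04
side [ 558.2 -148.9] [124.  174.1] 4.5 gate [  -3.6 -164.2] 1083
block [466.9   8. ] [29.9 69.9] 9.3 0.0392
[ 6.747e-01  7.381e-01 -0.000e+00  5.000e-04]
green scene ((563.3084716796875, -147.84031677246094), (156.80868530273438, 217.32484436035156), 4.848966598510742)
tin image change 5.3
mug image change 3.1
stray image change 4.6
```

View pics/e.png

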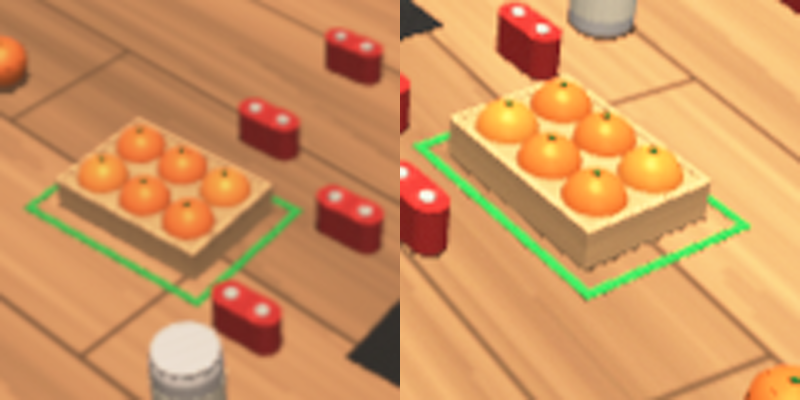

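The tray centre is within about 3 mm of the bay centre and parallel to it, and the tray is clear of the green lines all round. The arm is clear of everything and the bystanders look unmoved. Handing in.

```bash
python3 -c "
from rig import robot
print(robot.hand_in())"
```

```text
the job is handed in; nothing more can be done
None
```

The tray is inside the green bay and I handed the job in at about 14 s of robot time; `hand_in` gives no verdict. I squared the tray to the gate with a two-finger side push. Then I pushed its rear side straight through the gap in the far gate and into the bay, backed off and lifted clear.

**Last checks:**
- **Tray position:** the scene camera puts the tray centre about 2 mm from the bay centre and parallel to it within about 0.1°. Both views show it flat and clear of the lines all round.
- **Forces:** contact force at the end of each push move was about 7 N or less, with no sign of jamming in the gap.
- **Bystanders:** image differences at the tin, mug and stray mandarin were small, so I take them as unmoved. I did not re-measure their positions.
- **Disagreement:** the two cameras differed by up to about 6 mm in absolute position for the gate blocks. I relied on tray-to-gate and tray-to-bay offsets within one camera, which agreed to about 2 mm.

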